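# Free the drilling template and slide it to its stop

### The job

On the drilling jig, loosen the big knurled locking wheel by rolling a fingertip along its rim: two full turns counterclockwise seen from above, give or take a little, and certainly not as much as two and a third. Then push the freed wooden template bar by its red post along its channel until its end rests against the blue stop. These are fingertip pushes only: lift nothing, and leave everything else on the table as it is.

Things in the scene. Friction and masses are not known exactly. Their poses are not given: they have to be found in the camera images.
- wheel_centre (a point): Centre of the top face of the locking wheel: a steel disc 100 mm across (too wide to grip), 20 mm thick, its vertical rim set with 36 upright ribs, axis vertical; top face 80 mm, underside 60 mm above the table. A red mark on the top points along this point's own x axis and turns with it. A brass spindle (12 mm across) stands 6 mm out of the middle when tight. About 1.5 N along the rim turns it.
- jig: The drilling jig, fixed to the table: a wooden base 150 x 400 x 12 mm, two aluminium rails with tops 30 mm above the table (level with the bar's top), and a green bridge over the channel, 111 mm (x) by 50 mm (y), top 50 mm above the table, that carries the wheel on a steel collar 44 mm across. Origin: on the table, under the wheel's axis; y runs along the channel from the stop to the post.
- wheel (a joint): Turn of the locking wheel in rad, growing counterclockwise seen from above (loosening); 0 is fully tight, it starts between 0 and 0.5 and stays where it is left. Each turn (6.28) raises the spindle and the lock pin below it by 4 mm. The 8 mm pin starts about 5 mm deep in a hole of the bar and leaves it after 1.25 turns.
- bar: Pale wooden template bar, 60 mm wide (x), 240 mm long (y), 18 mm thick, about 0.35 kg, lying in the jig's guide channel with 1 mm play a side. Origin: centre of its underside, 12 mm above the table. The pin's hole lies at its y = -60 mm. It slides along its own y and is to be pushed towards its -y.
- post_top (a point): Centre of the top of the red round push post, 16 mm across, standing 45 mm out of the bar's top near its +y end; this point is 75 mm above the table, at the start 155 mm from the wheel's axis along the bar's +y. The space behind the post (+y side) is free above the bar and rails.
- bar_end (a point): Centre of the bar's -y end face, which is to meet the stop. Axes as the bar's.
- stop_face (a point): Centre of the contact face of the blue end stop, a fixed block 60 mm wide and 26 mm high in the channel. Its y axis points from the face towards the bar, along the channel. At the start the gap to the bar's end is 35 to 70 mm.
- offcut: Bystander: dark wooden offcut 45 x 120 x 19 mm lying beside the jig, on its far side. Origin: centre of underside.
- screwdriver: Bystander: screwdriver lying beside the jig, on the robot's side, roughly parallel to it.
- sanding_sleeve: Bystander: red-brown sanding sleeve, 80 mm across, 55 mm high, standing right of the jig.
- glue: Bystander: yellow glue bottle, 52 mm across, 120 mm high, at the back of the table.
- tape_measure: Bystander: yellow tape measure, 70 x 40 x 65 mm, on the right of the table.
- hammer: Bystander: hammer lying at the back of the table.
- washers_tub: Bystander: small blue tub, 90 mm across, 50 mm high, on the left of the table.
There are look-alikes about, which are no part of the job. What is shaped like the bar but black is not meant.

How it is judged (in metres and radians):
On the way, in this order (a step that is already met when the one before it is completed fails the run):
1. the wheel has been loosened by two turns, the bar still where it was (value of joint wheel above 11.9 rad and distance of bar from where it was at the start of the episode below 0.015 m), for 0.2 s.
2. the bar's end has been pushed against the stop (y of bar_end in the frame of stop_face below 0.005 m), for 0.2 s.
At the end, for the whole second after the job is handed in: The wheel stands between 11.9 and 15.3 rad (1.9 to 2.4 turns) from fully tight, the bar's end is within 5 mm of the stop's face, the bar lies flat in its channel, and both are at rest (value of joint wheel between 11.9 and 15.3 rad and velocity of joint wheel between -0.05 and 0.05 rad/s and y of bar_end in the frame of stop_face below 0.005 m and linear speed of bar below 0.01 m/s and height (world z) of bar below 0.015 m and angle between bar's own z axis and vertical below 0.03 rad); the robot touches nothing.
It fails at once if the wheel is unscrewed too far (15.3 rad, 2.4 turns from fully tight) (value of joint wheel above 15.3 rad).
It fails at once if the bar is lifted (8 mm) or tipped (0.1 rad) (height (world z) of bar above 0.02 m or angle between bar's own z axis and vertical above 0.1 rad).
It fails at once if a bystander is moved by more than 20 mm (distance of any of offcut, screwdriver, sanding_sleeve, glue, tape_measure, hammer, washers_tub from where it was at the start of the episode above 0.02 m).
It also fails if it takes over 72 s, if anything falls off the work surface, if the arm or the gripper's body presses on something with over 40 N, if the wrist force passes 120 N, or if a joint passes its speed limit or range.

### The arm

A 6-joint arm with a two-finger parallel gripper is mounted at the origin on the work surface. World frame = base frame: x ahead of the robot, y to its left, z up, the work surface at z = 0. Lengths are in mm, angles in rad, forces in N, time in s.
With the tool pointing down it reaches from about 275 to 775 mm from the base axis. Payload 14.6 kg.
Tool frame: the origin (TCP) lies on the centre line of the jaws, within the pads' length; the fingertips stand 17 mm ahead of it and the grasp point (between the pads) lies 2 mm behind it (manip.tip_reach is the distance from the TCP to the fingertips, in mm); z points along the fingers, y is the direction in which the jaws open and shut (so a half turn about z gives the same grasp; the last joint's range is limited). The gripper opens to 85 mm and grips with 20 to 120 N. Pads are 22 mm wide; open, the fingers measure 114 mm over their backs; the gripper's body (76 mm by 85 mm) begins 54 mm behind the grasp point. The pads swing forward as they close: fully open they stand 13 mm farther back than shut.
Start: joints at [-1.504, 0.263, -0.048, 1.259, 0, 1.415], TCP at [115.486, -512.144, 227.578] pointing down, gripper open.
Joint ranges: [-2.65, 2.65], [-0.89, 1.7], [-1.18, 1.37], [-2.13, 2.11], [-1.35, 1.29], [-3.14, 3.14]. Speed limits (rad/s): [1.89, 1.89, 2.57, 2.79, 3.14, 3.14].

### API

Orientations are given as a unit quaternion [x, y, z, w].
In Python, from rig import manip gives the robot as it stands.
- The arm moves only by the tool arm_command, never from a script. Its argument "deltas" is a list of rows, each an object with "rot": the turn, a rotation vector about the tool's x, y, z in degrees, a list of three; "translation": the shift along the tool's x, y, z in cm, a list of three; "grip": the closure in counts, from 0 (fully open) to 255 (shut). In form: [{"rot": [rx, ry, rz], "translation": [tx, ty, tz], "grip": grip}, ...]. A call has 1 to 20 rows; each row shifts and turns the commanded pose from where the row before left it, along the tool's axes as they then stand; what a row does not reach is not made up. A row lasts 1/10 s, in which the tool goes at most 50 mm and 8.59 degrees, less where a joint would pass 70% of its speed; a pose out of reach is approached as far as the arm can. A call with a gripper value outside its range is refused whole. The fingers move at their own pace and stop on an object; the grip force is fixed at half the most. Time passes only in rows, so rows that do not move let the fingers close. It gives the time, the measured TCP pose, the force and the opening at its end, in the units of the state.
- manip.sense(): the state, without advancing time (a new reading comes with each control period).
- manip.read_camera(name): name is "side" or "top" or "wrist"; returns the picture (480x640x3 uint8, red, green, blue); there is no depth.
- manip.camera_model(name): a dict with "camera_matrix" (3x3 intrinsics, pixels), "R" (3x3) and "t" (3): a world point X has camera coordinates R X + t. Camera axes: x right, y down, z forward; pixel columns grow to the right and rows downward; lengths in mm; the calibration is good to about 2 mm. A picture is of the moment at which its call begins: read the wrist's pose just before it. camera_model takes no time and is no camera call; for the wrist camera it gives the pose at the moment of the call.
- manip.hand_in(): hands the job in, once; it reports no verdict.
The state is a dict: "clock": time; "joint_positions": joint angles; "qvel": joint speeds; "tau": joint torques, N m; "tool_pos": TCP position; "ee_rot": TCP orientation; "wrist_force": force on the tool from outside, world axes, zero at the start; "moment": the same for the moment, N m; "finger_gap": finger opening in mm.
Only numpy, scipy, OpenCV 4.12 (cv2) and the standard library are available. Lean on these libraries where they do the work, as an engineer would, in place of code of your own. Each camera call takes 0.05 s, during which the arm holds its last target. There are 200 camera calls.

## Working session

There is one attempt and no reset: what is moved stays moved. The work goes in short steps, Python scripts to look and compute and a tool call to move; the robot and the scene stay as the last step left them, time stands still between calls to the robot, and variables do not carry over. Pictures are saved under pics/ and viewed, about 8 in all and at most 12, crops included, and the job is handed in when it is done.

Besides the shell and the picture viewer there is one more tool, called after "Request:" in YAML: its name, and indented under it one key for each argument. arm_command: Moves the arm, as the interface text tells. Its arguments: {"type":"object","properties":{"deltas":{"type":"array"}},"required":["deltas"]}

```bash
mkdir -p pics; ls
python3 - <<'E'
from rig import manip
import cv2
print(manip.sense())
for n in ["top","side"]:
    print(n,manip.camera_model(n))
    cv2.imwrite(f"pics/{n}0.png",manip.read_camera(n)[:,:,::-1])
E
```

```text
pics
{'clock': 0.0, 'joint_positions': array([-1.50428985e+00,  2.63548125e-01, -4.89405196e-02,  1.25944431e+00,
        3.21039927e-05,  1.41548644e+00]), 'qvel': array([-1.37636290e-03,  1.68445526e-04, -1.33145832e-03, -5.26592910e-05,
        9.02881765e-04,  7.75025940e-04]), 'tau': array([-2.03588679e-03, -6.37608147e+01,  3.84568298e+01,  1.35442667e-02,
       -1.64964408e-04, -1.81186999e-05]), 'tool_pos': array([ 115.48004311, -511.83815891,  227.11074305]), 'ee_rot': array([ 9.93855830e-01,  1.10680921e-01,  4.12619723e-05, -5.67040871e-04]), 'wrist_force': array([0.52557398, 0.62034916, 0.4917063 ]), 'moment': array([-0.01463435,  0.01905641, -0.02587416]), 'finger_gap': 85.37411662161244}
top {'camera_matrix': array([[527.07009156,   0.        , 319.89123621],
       [  0.        , 527.07009156, 240.40640397],
       [  0.        ,   0.        ,   1.        ]]), 'R': array([[ 0.028945  , -0.99942246,  0.01780261],
       [-0.99860412, -0.02969933, -0.04367784],
       [ 0.04418134, -0.0165135 , -0.99888704]]), 't': array([ -65.66015863,  489.7112205 , 1546.74823244])}
side {'camera_matrix': array([[486.43509386,   0.        , 325.63805931],
       [  0.        , 486.43509386, 233.52802835],
       [  0.        ,   0.        ,   1.        ]]), 'R': array([[ 0.97689955, -0.21243976,  0.02316524],
       [-0.08928759, -0.50424808, -0.8589305 ],
       [ 0.19415201,  0.83702044, -0.51156795]]), 't': array([-483.38649636,   90.55658366, 1306.98149576])}
```

View pics/top0.png

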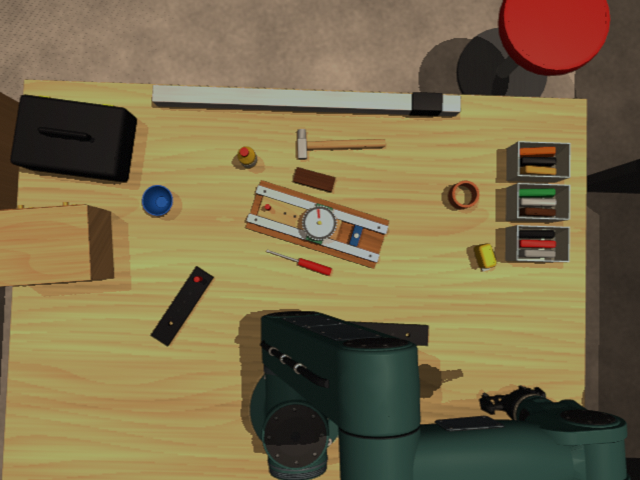

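View pics/side0.png

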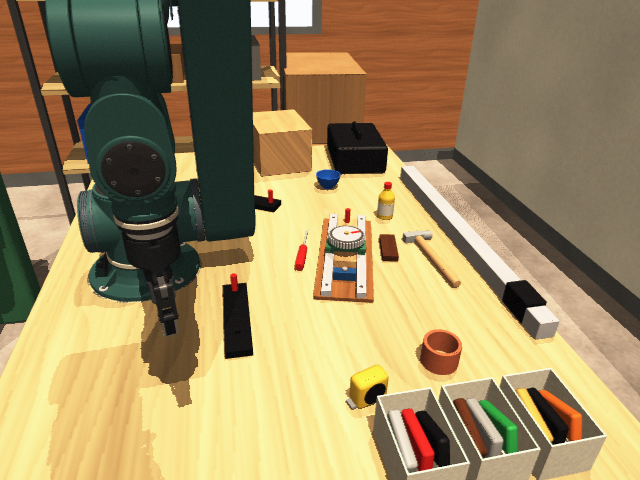

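The top view shows the wheel at about (319,222), the red post at (267,207) and the blue stop at (356,236). The side view agrees, and the black look-alike bars are elsewhere. I'll enlarge the jig.

```bash
cat > h.py <<'E'
import numpy as np, cv2
from rig import manip
def ray(cam,u,v,z):
    m=manip.camera_model(cam) if isinstance(cam,str) else cam
    K,R,t=m["camera_matrix"],m["R"],np.array(m["t"])
    c=-R.T@t; d=R.T@np.linalg.solve(K,[u,v,1.]); return c+d*(z-c[2])/d[2]
def proj(m,X):
    p=m["camera_matrix"]@(m["R"]@np.array(X)+m["t"]); return p[:2]/p[2]
E
python3 - <<'E'
import cv2
a=cv2.imread("pics/top0.png")[175:275,240:400]; cv2.imwrite("pics/c1.png",cv2.resize(a,None,fx=5,fy=5,interpolation=cv2.INTER_CUBIC))
E
```

```text
(no output)
```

View pics/c1.png

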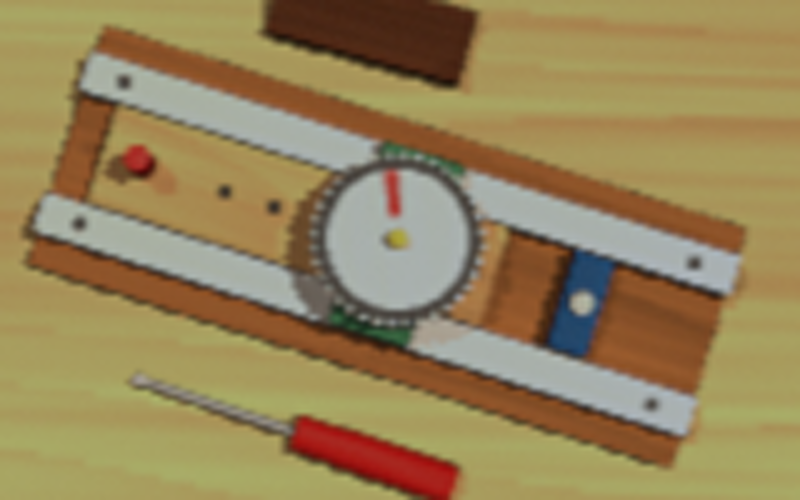

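Run:
```python
from h import *
f=lambda u,v,z: ray("top",240+(u+.5)/5-.5,175+(v+.5)/5-.5,z)
w=f(397,240,80);p=f(138,158,75)
print("wheel",w,"post",p,np.linalg.norm((p-w)[:2]),np.degrees(np.arctan2(*(p-w)[1::-1])))
c=[f(*q,12) for q in[(107,27),(745,228),(670,467),(27,265)]]
print(np.round(c,1),np.mean(c,0),[np.linalg.norm(c[i]-c[i-1]) for i in range(4)])
y=(c[0]-c[1]+c[3]-c[2]);print("axis deg",np.degrees(np.arctan2(y[1],y[0])))
yh=y/np.linalg.norm(y); 
for n,q in dict(stop=(558,298,38),stopbase=(558,298,12),barend=(492,277,30),mark=(391,172,80),drv1=(135,378,5),drv2=(455,483,15),drvtop=(465,470,15),off=(458,85,19),off2=(265,35,19)).items():
  X=f(*q);print(n,X,"along",(X-w)@yh,"across",(X-w)@[yh[1],-yh[0],0])
m=f(391,172,80)-w;print("mark rel to jig x", np.degrees(np.arctan2(m[1],m[0]))-np.degrees(np.arctan2(-yh[0],yh[1])))
```

```text
wheel [538.72464669 -46.14736695  80.        ] post [581.29254006 102.09755391  75.        ] 154.2354761636663 73.97880789670909
[[ 665.3  128.4   12. ]
 [ 557.4 -253.3   12. ]
 [ 414.6 -212.2   12. ]
 [ 522.6  170.7   12. ]] [539.98985269 -41.58009186  12.        ] [np.float64(148.8369646116568), np.float64(396.65738713004794), np.float64(148.6490545180447), np.float64(397.8728672190224)]
axis deg 74.22914711564306
stop [ 511.02341912 -141.37801542   38.        ] along -99.17475882911282 across -0.7756467151939255
stopbase [ 512.52660378 -143.34710796   12.        ] along -100.66117595709812 across 1.206133709200632
barend [ 522.62673372 -103.02261237   30.        ] along -59.10951871792997 across -0.033765437226342954
mark [577.22373096 -41.62842057  80.        ] along 14.81253067769627 across 35.821631745399266
drv1 [458.00757995 105.50096094   5.        ] along 124.00158650631455 across -118.89519233151596
drv2 [401.54002325 -85.33058189  15.        ] along -74.99372436949304 across -121.37086366113894
drvtop [409.3464959  -91.00351618  15.        ] along -78.33138207075413 across -112.31640399463103
off [636.35318803 -80.36044753  19.        ] along -6.3906449927990785 across 103.25224755105712
off2 [662.4410778   34.46491901  19.        ] along 111.20272558080751 across 97.14962583165683
mark rel to jig x 22.465485012070978
```

Request:
arm_command:
  deltas:
    - {"rot": [0, 0, 0], "translation": [2.1, -1.92, 0], "grip": 255}
    - {"rot": [0, 0, 0], "translation": [2.1, -1.92, 0], "grip": 255}
    - {"rot": [0, 0, 0], "translation": [2.1, -1.92, 0], "grip": 255}
    - {"rot": [0, 0, 0], "translation": [2.1, -1.92, 0], "grip": 255}
    - {"rot": [0, 0, 0], "translation": [2.1, -1.92, 0], "grip": 255}
    - {"rot": [0, 0, 0], "translation": [2.1, -1.92, 0], "grip": 255}
    - {"rot": [0, 0, 0], "translation": [2.1, -1.92, 0], "grip": 255}
    - {"rot": [0, 0, 0], "translation": [2.1, -1.92, 0], "grip": 255}
    - {"rot": [0, 0, 0], "translation": [2.1, -1.92, 0], "grip": 255}
    - {"rot": [0, 0, 0], "translation": [2.1, -1.92, 0], "grip": 255}
    - {"rot": [0, 0, 0], "translation": [2.1, -1.92, 0], "grip": 255}
    - {"rot": [0, 0, 0], "translation": [2.1, -1.92, 0], "grip": 255}
    - {"rot": [0, 0, 0], "translation": [2.1, -1.92, 0], "grip": 255}
    - {"rot": [0, 0, 0], "translation": [2.1, -1.92, 0], "grip": 255}
    - {"rot": [0, 0, 0], "translation": [2.1, -1.92, 0], "grip": 255}
    - {"rot": [0, 0, 0], "translation": [2.1, -1.92, 0], "grip": 255}
    - {"rot": [0, 0, 0], "translation": [2.1, -1.92, 0], "grip": 255}
    - {"rot": [0, 0, 0], "translation": [2.1, -1.92, 0], "grip": 255}
    - {"rot": [0, 0, 0], "translation": [2.1, -1.92, 0], "grip": 255}
    - {"rot": [0, 0, 0], "translation": [2.1, -1.92, 0], "grip": 255}

```text
clock: 2.1
tool_pos: [441.1, -44.0, 227.4]
ee_rot: [0.994, 0.111, -0.0, -0.0]
wrist_force: [0.3, -0.9, 0.1]
finger_gap: 0.1
```

Run:
```python
from h import *
from scipy.spatial.transform import Rotation as Ro
s=manip.sense();print(s["clock"],s["joint_positions"],s["tool_pos"],s["ee_rot"],s["finger_gap"],s["wrist_force"])
m=manip.camera_model("wrist");cv2.imwrite("pics/w1.png",manip.read_camera("wrist")[:,:,::-1])
T=Ro.from_quat(s["ee_rot"]).as_matrix();c=-m["R"].T@m["t"]
print("cam in tool",T.T@(c-s["tool_pos"]),"axes",T.T@m["R"].T,m["camera_matrix"][0,0])
print("wheel px",proj(m,[538.7,-46.1,80]),"post",proj(m,[581.3,102.1,75]))
```

```text
2.1 [-2.83565925e-01  1.23517865e-01 -2.30876469e-01  1.21675205e+00
 -2.94425321e-05  2.63609788e+00] [441.12410369 -43.98314625 227.42494854] [ 9.93849747e-01  1.10736846e-01 -1.67238789e-04 -5.36853462e-05] 0.09534365670559712 [ 0.30411532 -0.93604852  0.05382169]
cam in tool [  75.09480095    0.9859476  -145.75776351] axes [[-5.26153061e-04 -9.55805332e-01 -2.93999815e-01]
 [ 9.99999322e-01 -1.97577275e-04 -1.14730443e-03]
 [ 1.03851201e-03 -2.94000220e-01  9.55804788e-01]] 422.89133516327655
wheel px [359.24499722  81.38000072] post [139.48697516 -48.02875448]
```

View pics/w1.png

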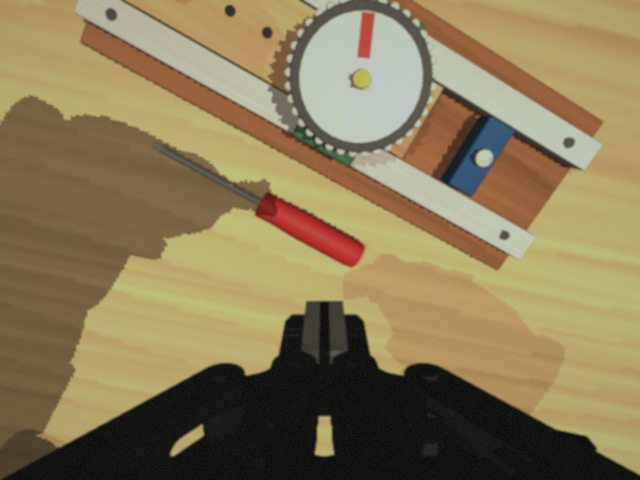

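The wrist picture shows the wheel's centre at about (361,77), 4 px from the prediction, with the red mark above it. The camera looks over the tool's +x side, so it will follow the mark while I push with that face. Next I lower the closed fingertip beside the rim.

Request:
arm_command:
  deltas:
    - {"rot": [0, 0, 0], "translation": [0.23, 0.49, 2.99], "grip": 255}
    - {"rot": [0, 0, 0], "translation": [0.23, 0.49, 2.99], "grip": 255}
    - {"rot": [0, 0, 0], "translation": [0.23, 0.49, 2.99], "grip": 255}
    - {"rot": [0, 0, 0], "translation": [0.23, 0.49, 2.99], "grip": 255}
    - {"rot": [0, 0, 0], "translation": [0.23, 0.49, 2.99], "grip": 255}
    - {"rot": [0, 0, 0], "translation": [0, 0, 0], "grip": 255}

```text
clock: 2.75
tool_pos: [455.5, -66.2, 75.3]
ee_rot: [0.994, 0.11, -0.002, -0.001]
wrist_force: [0.6, 0.4, 0.9]
finger_gap: 0.3
```

```bash
cat >> h.py <<'E'
from scipy.spatial.transform import Rotation as Ro
def look(name=None, C=(540.5,-46.8), zt=80):
    """mark angle (deg, world) and wheel centre from the wrist view"""
    s=manip.sense(); m=manip.camera_model("wrist"); im=manip.read_camera("wrist")
    if name: cv2.imwrite(f"pics/{name}.png",im[:,:,::-1])
    H=cv2.cvtColor(im,cv2.COLOR_RGB2HSV); h,sv,v=cv2.split(H)
    u,vv=np.meshgrid(np.arange(640),np.arange(480))
    K,R,t=m["camera_matrix"],m["R"],m["t"]; c=-R.T@t
    d=np.stack([u,vv,np.ones_like(u)],-1).reshape(-1,3)@np.linalg.inv(K).T@R
    X=(c+d*((zt-c[2])/d[:,2])[:,None]).reshape(480,640,3)
    r=np.hypot(X[...,0]-C[0],X[...,1]-C[1])
    red=((h<8)|(h>172))&(sv>120)&(v>60)&(r<50)
    P=X[red][:,:2].mean(0) if red.sum()>20 else np.array([np.nan]*2)
    q=P-np.array(C)
    x=Ro.from_quat(s["ee_rot"]).as_matrix()[:,0]
    p=s["tool_pos"]-np.array([*C,0]); phi=np.degrees(np.arctan2(p[1],p[0]))
    print("t",s["clock"],"tool",s["tool_pos"].round(1),"R",np.hypot(*p[:2]).round(1),"phi",phi.round(1),"xang",np.degrees(np.arctan2(x[1],x[0])).round(1),"j6",s["joint_positions"][5].round(2))
    F=s["wrist_force"]; rh=p[:2]/np.hypot(*p[:2]);print("F radial out",(F[:2]@rh).round(1),"tang ccw",(F[:2]@[-rh[1],rh[0]]).round(1),"z",F[2].round(1))
    print("mark deg rel jig x",np.degrees(np.arctan2(q[1],q[0])).round(1)+15.9,"r",np.hypot(*q).round(1),"n",red.sum())
    return s,m,im,X
E
python3 - <<'E'
from h import *
s,m,im,X=look("w2")
print(proj(m,[540.5,-46.8,80]))
E
```

```text
t 2.75 tool [455.5 -66.2  75.3] R 87.2 phi -167.1 xang 12.7 j6 2.6
F radial out -0.7 tang ccw -0.3 z 0.9
mark deg rel jig x 23.4 r 16.6 n 672
[320.22302132  72.40960643]
```

View pics/w2.png

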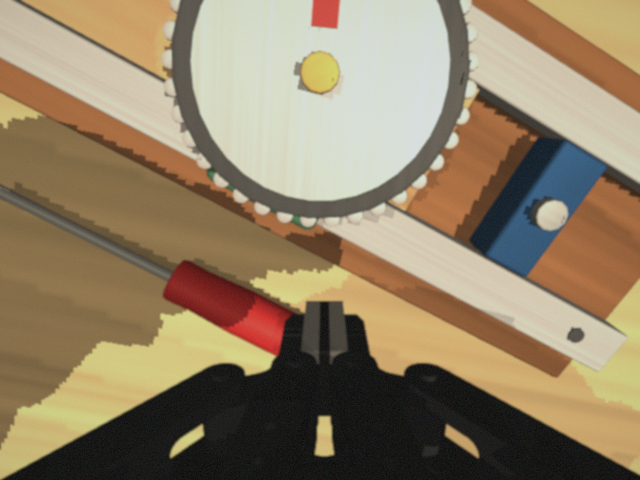

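The wheel's centre appears at (320,70), within about 1 mm of my estimate. The fingertip edge is at row 302. I'll creep in to contact.

Request:
arm_command:
  deltas:
    - {"rot": [0, 0, 0], "translation": [0.6, 0, -0.05], "grip": 255}
    - {"rot": [0, 0, 0], "translation": [0.6, 0, -0.05], "grip": 255}
    - {"rot": [0, 0, 0], "translation": [0.6, 0, -0.05], "grip": 255}
    - {"rot": [0, 0, 0], "translation": [0.4, 0, -0.05], "grip": 255}
    - {"rot": [0, 0, 0], "translation": [0, 0, 0], "grip": 255}

```text
clock: 3.3
tool_pos: [479.6, -61.6, 80.5]
ee_rot: [0.994, 0.111, 0.0, 0.0]
wrist_force: [-1.2, 0.2, -0.5]
finger_gap: -0.0
```

Request:
arm_command:
  deltas:
    - {"rot": [0, 0, 0], "translation": [0.2, 0, 0], "grip": 255}
    - {"rot": [0, 0, 0], "translation": [0.2, 0, 0], "grip": 255}
    - {"rot": [0, 0, 0], "translation": [0, 0, 0], "grip": 255}

```text
clock: 3.6
tool_pos: [482.8, -60.8, 80.1]
ee_rot: [0.994, 0.111, 0.0, -0.0]
wrist_force: [-0.2, -0.4, 0.3]
finger_gap: -0.0
```

Request:
arm_command:
  deltas:
    - {"rot": [0, 0, 0], "translation": [0.15, 0, 0], "grip": 255}
    - {"rot": [0, 0, 0], "translation": [0.15, 0, 0], "grip": 255}
    - {"rot": [0, 0, 0], "translation": [0, 0, 0], "grip": 255}

```text
clock: 3.9
tool_pos: [485.8, -60.2, 80.1]
ee_rot: [0.994, 0.111, 0.0, 0.0]
wrist_force: [-0.3, 0.1, -0.1]
finger_gap: -0.2
```

Request:
arm_command:
  deltas:
    - {"rot": [0, 0, 0], "translation": [0.15, 0, 0], "grip": 255}
    - {"rot": [0, 0, 0], "translation": [0.15, 0, 0], "grip": 255}
    - {"rot": [0, 0, 0], "translation": [0, 0, 0], "grip": 255}

```text
clock: 4.2
tool_pos: [488.7, -59.5, 80.1]
ee_rot: [0.994, 0.111, 0.0, 0.0]
wrist_force: [-0.3, -1.2, -1.4]
finger_gap: 0.1
```

```bash
sed -i 's/C=(540.5,-46.8)/C=(541.3,-46.6)/' h.py
python3 - <<'E'
from h import *
look()
E
```

```text
t 4.2 tool [488.7 -59.5  80.1] R 54.1 phi -166.2 xang 12.7 j6 2.63
F radial out 0.6 tang ccw 1.1 z -1.4
mark deg rel jig x 23.3 r 25.2 n 1878
```

Request:
arm_command:
  deltas:
    - {"rot": [0, 0, 0], "translation": [0.1, 0, 0], "grip": 255}
    - {"rot": [0, 0, 0], "translation": [0.1, 0, 0], "grip": 255}
    - {"rot": [0, 0, 0], "translation": [0, 0, 0], "grip": 255}

```text
clock: 4.55
tool_pos: [490.6, -59.0, 80.1]
ee_rot: [0.994, 0.111, 0.0, -0.0]
wrist_force: [-0.2, 0.3, 0.3]
finger_gap: -0.6
```

Run:
```python
from h import *
look("w3")
```

```text
t 4.55 tool [490.6 -59.   80.1] R 52.2 phi -166.2 xang 12.7 j6 2.63
F radial out 0.2 tang ccw -0.3 z 0.3
mark deg rel jig x 23.3 r 25.2 n 1853
```

View pics/w3.png

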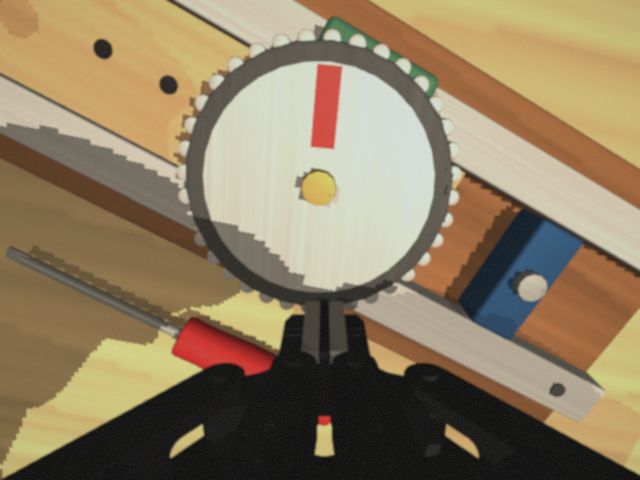

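The fingertip at (325,302) now looks almost on the ribs, with no force yet. I'll go on in 1 mm steps.

Request:
arm_command:
  deltas:
    - {"rot": [0, 0, 0], "translation": [0.1, 0, 0], "grip": 255}
    - {"rot": [0, 0, 0], "translation": [0.1, 0, 0], "grip": 255}

```text
clock: 4.8
tool_pos: [492.5, -58.6, 80.1]
ee_rot: [0.994, 0.111, 0.0, 0.0]
wrist_force: [-0.6, -0.2, 0.5]
finger_gap: 0.4
```

Request:
arm_command:
  deltas:
    - {"rot": [0, 0, 0], "translation": [0.1, 0, 0], "grip": 255}
    - {"rot": [0, 0, 0], "translation": [0, 0, 0], "grip": 255}

```text
clock: 5.0
tool_pos: [493.6, -58.4, 80.1]
ee_rot: [0.994, 0.111, 0.0, 0.0]
wrist_force: [-0.9, -0.1, 0.6]
finger_gap: -0.2
```

Request:
arm_command:
  deltas:
    - {"rot": [0, 0, 0], "translation": [0.1, 0, 0], "grip": 255}
    - {"rot": [0, 0, 0], "translation": [0.1, 0, 0], "grip": 255}

```text
clock: 5.2
tool_pos: [495.4, -57.9, 80.1]
ee_rot: [0.994, 0.111, -0.0, -0.0]
wrist_force: [0.4, -0.5, 0.3]
finger_gap: 0.5
```

Request:
arm_command:
  deltas:
    - {"rot": [0, 0, 0], "translation": [0.1, 0, 0], "grip": 255}
    - {"rot": [0, 0, 0], "translation": [0.1, 0, 0], "grip": 255}

```text
clock: 5.4
tool_pos: [497.4, -57.5, 80.1]
ee_rot: [0.994, 0.111, 0.0, 0.0]
wrist_force: [0.3, 0.4, 0.6]
finger_gap: -0.1
```

Run:
```python
from h import *
print(manip.tip_reach)
s,m,im,X=look()
cv2.imwrite("pics/w4.png",cv2.resize(im[200:380,220:430,::-1],None,fx=3,fy=3))
```

```text
17.0
t 5.4 tool [497.4 -57.5  80.1] R 45.2 phi -166.1 xang 12.7 j6 2.64
F radial out -0.4 tang ccw -0.3 z 0.6
mark deg rel jig x 23.2 r 25.2 n 1780
```

View pics/w4.png

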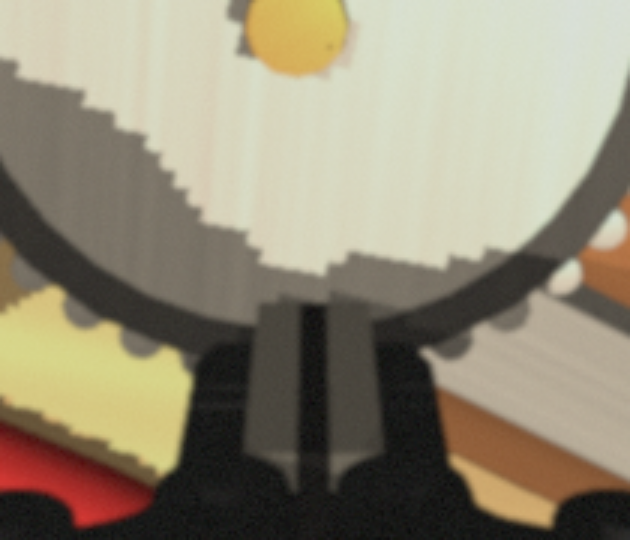

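The grey pads at crop (315,300) appear over the wheel's top edge, so the tip may be higher than assumed. I'll check in the side camera.

Run:
```python
from h import *
m=manip.camera_model("side"); im=manip.read_camera("side")[:,:,::-1].copy()
s=manip.sense()["tool_pos"]
for z in (80,63): print(z,proj(m,[s[0],s[1],z]))
print("wheel near rim",proj(m,[541.3,-46.6,80]))
c=proj(m,[s[0],s[1],80]).astype(int); x0,y0=c[0]-60,c[1]-60
print(x0,y0)
cv2.imwrite("pics/s2.png",cv2.resize(im[y0:y0+100,x0:x0+130],None,fx=6,fy=6,interpolation=cv2.INTER_CUBIC))
for z in (91,80,63): print((proj(m,[s[0],s[1],z])-[x0,y0])*6)
```

```text
80 [331.80135246 235.90593018]
63 [331.61607186 241.25824038]
wheel near rim [346.51090907 232.43576158]
271 175
[365.53531149 344.42861863]
[364.80811475 365.43558106]
[363.69643116 397.54944228]
```

View pics/s2.png

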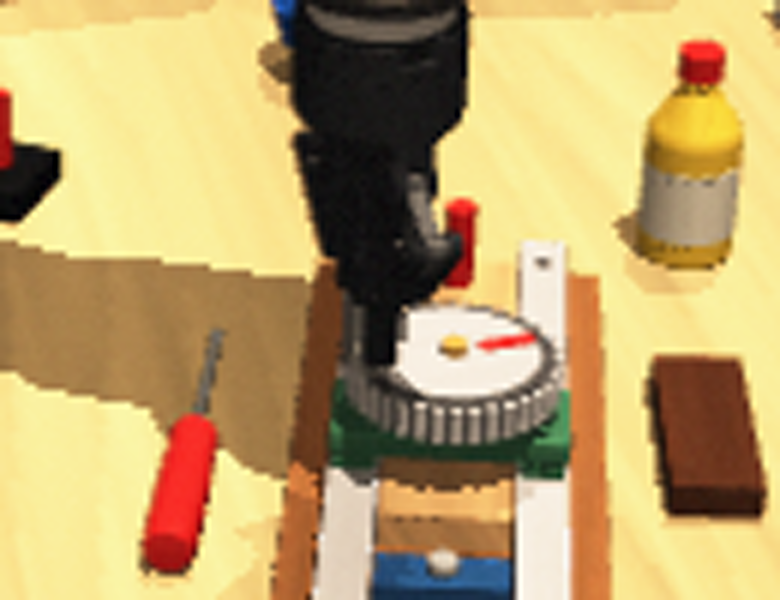

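The side view shows the tip's bottom at crop (382,363), about z ≈ 82–85 mm and over the wheel's top. So the tip is about 20 mm higher than its nominal height. I'll back off and lower by 20 mm.

Request:
arm_command:
  deltas:
    - {"rot": [0, 0, 0], "translation": [-1, 0, 0], "grip": 255}
    - {"rot": [0, 0, 0], "translation": [-1, 0, 0], "grip": 255}
    - {"rot": [0, 0, 0], "translation": [-1, 0, 0], "grip": 255}
    - {"rot": [0, 0, 0], "translation": [0, 0, 0.7], "grip": 255}
    - {"rot": [0, 0, 0], "translation": [0, 0, 0.7], "grip": 255}
    - {"rot": [0, 0, 0], "translation": [0, 0, 0.6], "grip": 255}
    - {"rot": [0, 0, 0], "translation": [0, 0, 0], "grip": 255}

```text
clock: 6.2
tool_pos: [467.7, -63.9, 59.0]
ee_rot: [0.994, 0.111, -0.001, -0.0]
wrist_force: [-0.2, -0.3, -0.5]
finger_gap: 0.0
```

Run:
```python
from h import *
look()
m=manip.camera_model("side"); im=manip.read_camera("side")[:,:,::-1].copy()
s=manip.sense()["tool_pos"]; x0,y0=271,175
a=cv2.resize(im[y0:y0+100,x0:x0+130],None,fx=6,fy=6,interpolation=cv2.INTER_CUBIC)
for z in (80,60,43):
    p=((proj(m,[s[0],s[1],z])-[x0,y0]+.5)*6).astype(int); cv2.circle(a,tuple(map(int,p)),3,(255,0,255),-1)
cv2.imwrite("pics/s3.png",a)
```

```text
t 6.2 tool [467.7 -63.9  59. ] R 75.6 phi -166.7 xang 12.7 j6 2.61
F radial out 0.3 tang ccw 0.2 z -0.5
mark deg rel jig x 23.1 r 20.3 n 1862
```

View pics/s3.png

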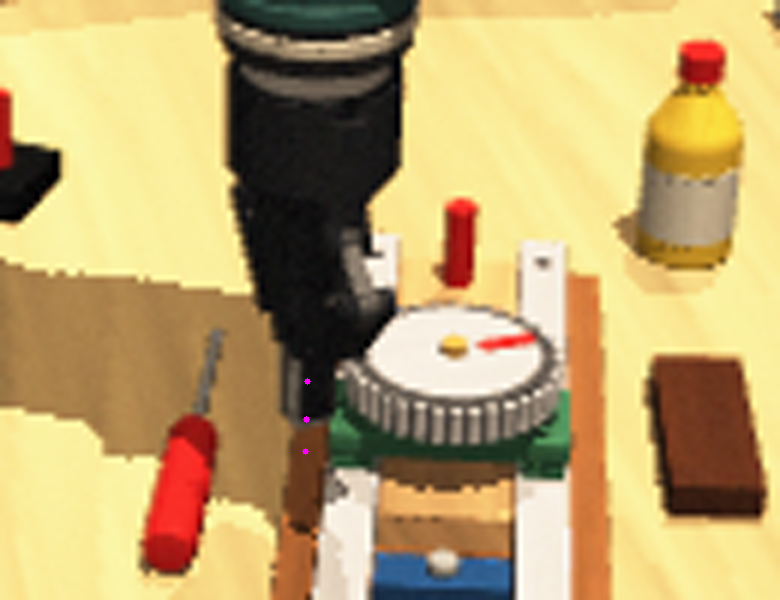

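The tip's bottom is now at crop (308,425), about 60–62 mm high, beside the rim and clear of everything. So the true tip is near TCP height. I'll creep in again.

Request:
arm_command:
  deltas:
    - {"rot": [0, 0, 0], "translation": [0.5, 0, 0], "grip": 255}
    - {"rot": [0, 0, 0], "translation": [0.5, 0, 0], "grip": 255}
    - {"rot": [0, 0, 0], "translation": [0.1, 0, 0], "grip": 255}
    - {"rot": [0, 0, 0], "translation": [0.1, 0, 0], "grip": 255}

```text
clock: 6.7
tool_pos: [480.0, -61.4, 60.1]
ee_rot: [0.994, 0.111, 0.0, 0.0]
wrist_force: [-0.6, 0.3, -0.3]
finger_gap: -0.1
```

Request:
arm_command:
  deltas:
    - {"rot": [0, 0, 0], "translation": [0.1, 0, 0], "grip": 255}
    - {"rot": [0, 0, 0], "translation": [0.1, 0, 0], "grip": 255}

```text
clock: 6.9
tool_pos: [481.2, -61.1, 60.0]
ee_rot: [0.994, 0.111, -0.001, 0.0]
wrist_force: [-7.1, -1.9, 3.8]
finger_gap: -0.1
```

Request:
arm_command:
  deltas:
    - {"rot": [0, 0, 0], "translation": [0.1, 0, 0], "grip": 255}
    - {"rot": [0, 0, 0], "translation": [0.1, 0, 0], "grip": 255}

```text
clock: 7.1
tool_pos: [481.4, -60.8, 59.8]
ee_rot: [0.994, 0.11, -0.002, 0.0]
wrist_force: [-16.9, -5.7, 13.4]
finger_gap: 0.2
```

Contact is at R ≈ 62 mm. I'll ease to about 10 N and start orbiting, with each row an 8° arc, in a short test.

Request:
arm_command:
  deltas:
    - {"rot": [0, 0, 0], "translation": [-0.05, 0, 0], "grip": 255}
    - {"rot": [0, 0, -8], "translation": [0.06, 0.845, 0], "grip": 255}
    - {"rot": [0, 0, -8], "translation": [0.06, 0.845, 0], "grip": 255}
    - {"rot": [0, 0, -8], "translation": [0.06, 0.845, 0], "grip": 255}
    - {"rot": [0, 0, -8], "translation": [0.06, 0.845, 0], "grip": 255}
    - {"rot": [0, 0, -8], "translation": [0.06, 0.845, 0], "grip": 255}

```text
clock: 7.7
tool_pos: [505.2, -96.0, 59.9]
ee_rot: [0.895, 0.446, -0.001, -0.0]
wrist_force: [-1.5, -0.7, -1.4]
finger_gap: -0.2
```

Run:
```python
from h import *
look()
```

```text
t 7.7 tool [505.2 -96.   59.9] R 61.2 phi -126.1 xang 53.0 j6 1.87
F radial out 1.5 tang ccw -0.8 z -1.4
mark deg rel jig x 62.4 r 25.6 n 2744
```

The test arc worked: the mark went from 23° to 62° for 40° of tool travel. I'll continue, pressing in 1.2 mm more.

Request:
arm_command:
  deltas:
    - {"rot": [0, 0, -8], "translation": [0.12, 0.845, 0], "grip": 255}
    - {"rot": [0, 0, -8], "translation": [0.12, 0.845, 0], "grip": 255}
    - {"rot": [0, 0, -8], "translation": [0.06, 0.845, 0], "grip": 255}
    - {"rot": [0, 0, -8], "translation": [0.06, 0.845, 0], "grip": 255}
    - {"rot": [0, 0, -8], "translation": [0.06, 0.845, 0], "grip": 255}
    - {"rot": [0, 0, -8], "translation": [0.06, 0.845, 0], "grip": 255}
    - {"rot": [0, 0, -8], "translation": [0.06, 0.845, 0], "grip": 255}

```text
clock: 8.45
tool_pos: [562.9, -103.7, 60.1]
ee_rot: [0.582, 0.813, 0.0, 0.0]
wrist_force: [-0.5, 0.2, -0.3]
finger_gap: 0.2
```

Run:
```python
from h import *
look()
```

```text
t 8.45 tool [ 562.9 -103.7   60.1] R 61.0 phi -69.3 xang 108.8 j6 0.92
F radial out -0.3 tang ccw -0.4 z -0.3
mark deg rel jig x 86.80000000000001 r 25.9 n 2747
```

Contact was lost partway: 86.8° on the mark. I'll press in to find the rim here.

Request:
arm_command:
  deltas:
    - {"rot": [0, 0, 0], "translation": [0.1, 0, 0], "grip": 255}
    - {"rot": [0, 0, 0], "translation": [0.1, 0, 0], "grip": 255}
    - {"rot": [0, 0, 0], "translation": [0, 0, 0], "grip": 255}

```text
clock: 8.8
tool_pos: [562.0, -102.6, 60.2]
ee_rot: [0.585, 0.811, -0.0, 0.001]
wrist_force: [3.1, -5.4, -3.9]
finger_gap: 0.1
```

Request:
arm_command:
  deltas:
    - {"rot": [0, 0, 0], "translation": [0.1, 0, 0], "grip": 255}
    - {"rot": [0, 0, 0], "translation": [0.05, 0, 0], "grip": 255}

```text
clock: 9.0
tool_pos: [562.0, -102.3, 60.3]
ee_rot: [0.585, 0.811, -0.001, 0.002]
wrist_force: [5.1, -15.6, -7.9]
finger_gap: 0.0
```

Request:
arm_command:
  deltas:
    - {"rot": [0, 0, -3], "translation": [0, 0, 0], "grip": 255}
    - {"rot": [0, 0, -8], "translation": [0.058, 0.825, 0], "grip": 255}
    - {"rot": [0, 0, -8], "translation": [0.058, 0.825, 0], "grip": 255}
    - {"rot": [0, 0, -8], "translation": [0.058, 0.825, 0], "grip": 255}
    - {"rot": [0, 0, -8], "translation": [0.058, 0.825, 0], "grip": 255}
    - {"rot": [0, 0, -8], "translation": [0.058, 0.825, 0], "grip": 255}
    - {"rot": [0, 0, -8], "translation": [0.058, 0.825, 0], "grip": 255}

```text
clock: 9.7
tool_pos: [596.9, -66.9, 60.4]
ee_rot: [0.176, 0.984, -0.001, 0.002]
wrist_force: [10.0, -5.2, -6.9]
finger_gap: 0.1
```

```bash
sed -i 's/C=(541.3,-46.6)/C=(539.8,-46.3)/' h.py
python3 - <<'E'
from h import *
look()
E
```

```text
t 9.7 tool [596.9 -66.9  60.4] R 60.7 phi -19.8 xang 159.7 j6 0.11
F radial out 11.2 tang ccw -1.5 z -6.9
mark deg rel jig x 131.5 r 25.9 n 2627
```

It tracks well at 11 N. I'll continue.

Request:
arm_command:
  deltas:
    - {"rot": [0, 0, -8], "translation": [0.058, 0.825, 0], "grip": 255}
    - {"rot": [0, 0, -8], "translation": [0.058, 0.825, 0], "grip": 255}
    - {"rot": [0, 0, -8], "translation": [0.058, 0.825, 0], "grip": 255}
    - {"rot": [0, 0, -8], "translation": [0.058, 0.825, 0], "grip": 255}
    - {"rot": [0, 0, -8], "translation": [0.058, 0.825, 0], "grip": 255}
    - {"rot": [0, 0, -8], "translation": [0.058, 0.825, 0], "grip": 255}
    - {"rot": [0, 0, -8], "translation": [0.058, 0.825, 0], "grip": 255}
    - {"rot": [0, 0, -8], "translation": [0.058, 0.825, 0], "grip": 255}
    - {"rot": [0, 0, -8], "translation": [0.058, 0.825, 0], "grip": 255}
    - {"rot": [0, 0, -8], "translation": [0.058, 0.825, 0], "grip": 255}

```text
clock: 10.75
tool_pos: [569.9, 6.9, 60.3]
ee_rot: [-0.498, 0.867, 0.0, 0.001]
wrist_force: [5.2, 6.1, -3.0]
finger_gap: -0.2
```

Run:
```python
from h import *
look()
```

```text
t 10.75 tool [569.9   6.9  60.3] R 61.1 phi 60.5 xang -120.2 j6 -1.18
F radial out 7.9 tang ccw -1.6 z -3.0
mark deg rel jig x -145.9 r 26.2 n 2706
```

Request:
arm_command:
  deltas:
    - {"rot": [0, 0, -8], "translation": [0.08, 0.825, 0], "grip": 255}
    - {"rot": [0, 0, -8], "translation": [0.08, 0.825, 0], "grip": 255}
    - {"rot": [0, 0, -8], "translation": [0.058, 0.825, 0], "grip": 255}
    - {"rot": [0, 0, -8], "translation": [0.058, 0.825, 0], "grip": 255}
    - {"rot": [0, 0, -8], "translation": [0.058, 0.825, 0], "grip": 255}
    - {"rot": [0, 0, -8], "translation": [0.058, 0.825, 0], "grip": 255}
    - {"rot": [0, 0, -8], "translation": [0.058, 0.825, 0], "grip": 255}
    - {"rot": [0, 0, -8], "translation": [0.058, 0.825, 0], "grip": 255}
    - {"rot": [0, 0, -8], "translation": [0.058, 0.825, 0], "grip": 255}
    - {"rot": [0, 0, -8], "translation": [0.058, 0.825, 0], "grip": 255}
    - {"rot": [0, 0, -8], "translation": [0.058, 0.825, 0], "grip": 255}
    - {"rot": [0, 0, -8], "translation": [0.058, 0.825, 0], "grip": 255}

```text
clock: 12.0
tool_pos: [484.3, -21.4, 60.1]
ee_rot: [0.978, -0.21, -0.0, -0.0]
wrist_force: [-0.5, -0.3, -0.9]
finger_gap: -0.0
```

Run:
```python
from h import *
look()
```

```text
t 12.0 tool [484.3 -21.4  60.1] R 60.9 phi 155.9 xang -24.2 j6 -2.93
F radial out 0.3 tang ccw 0.5 z -0.9
mark deg rel jig x -73.69999999999999 r 26.7 n 2426
```

The mark is at 286° and contact was lost near the end of j6's range. I'll back off and unwind the wrist by 331°.

Request:
arm_command:
  deltas:
    - {"rot": [0, 0, 0], "translation": [-1.6, 0, 0], "grip": 255}
    - {"rot": [0, 0, 8.5], "translation": [0, 0, 0], "grip": 255}
    - {"rot": [0, 0, 8.5], "translation": [0, 0, 0], "grip": 255}
    - {"rot": [0, 0, 8.5], "translation": [0, 0, 0], "grip": 255}
    - {"rot": [0, 0, 8.5], "translation": [0, 0, 0], "grip": 255}
    - {"rot": [0, 0, 8.5], "translation": [0, 0, 0], "grip": 255}
    - {"rot": [0, 0, 8.5], "translation": [0, 0, 0], "grip": 255}
    - {"rot": [0, 0, 8.5], "translation": [0, 0, 0], "grip": 255}
    - {"rot": [0, 0, 8.5], "translation": [0, 0, 0], "grip": 255}
    - {"rot": [0, 0, 8.5], "translation": [0, 0, 0], "grip": 255}
    - {"rot": [0, 0, 8.5], "translation": [0, 0, 0], "grip": 255}
    - {"rot": [0, 0, 8.5], "translation": [0, 0, 0], "grip": 255}
    - {"rot": [0, 0, 8.5], "translation": [0, 0, 0], "grip": 255}
    - {"rot": [0, 0, 8.5], "translation": [0, 0, 0], "grip": 255}
    - {"rot": [0, 0, 8.5], "translation": [0, 0, 0], "grip": 255}
    - {"rot": [0, 0, 8.5], "translation": [0, 0, 0], "grip": 255}
    - {"rot": [0, 0, 8.5], "translation": [0, 0, 0], "grip": 255}
    - {"rot": [0, 0, 8.5], "translation": [0, 0, 0], "grip": 255}
    - {"rot": [0, 0, 8.5], "translation": [0, 0, 0], "grip": 255}
    - {"rot": [0, 0, 8.5], "translation": [0, 0, 0], "grip": 255}

```text
clock: 14.05
tool_pos: [470.4, -14.7, 60.1]
ee_rot: [0.057, 0.998, 0.0, 0.0]
wrist_force: [-0.4, -0.2, -0.4]
finger_gap: 0.0
```

Request:
arm_command:
  deltas:
    - {"rot": [0, 0, 8.5], "translation": [0, 0, 0], "grip": 255}
    - {"rot": [0, 0, 8.5], "translation": [0, 0, 0], "grip": 255}
    - {"rot": [0, 0, 8.5], "translation": [0, 0, 0], "grip": 255}
    - {"rot": [0, 0, 8.5], "translation": [0, 0, 0], "grip": 255}
    - {"rot": [0, 0, 8.5], "translation": [0, 0, 0], "grip": 255}
    - {"rot": [0, 0, 8.5], "translation": [0, 0, 0], "grip": 255}
    - {"rot": [0, 0, 8.5], "translation": [0, 0, 0], "grip": 255}
    - {"rot": [0, 0, 8.5], "translation": [0, 0, 0], "grip": 255}
    - {"rot": [0, 0, 8.5], "translation": [0, 0, 0], "grip": 255}
    - {"rot": [0, 0, 8.5], "translation": [0, 0, 0], "grip": 255}
    - {"rot": [0, 0, 8.5], "translation": [0, 0, 0], "grip": 255}
    - {"rot": [0, 0, 8.5], "translation": [0, 0, 0], "grip": 255}
    - {"rot": [0, 0, 8.5], "translation": [0, 0, 0], "grip": 255}
    - {"rot": [0, 0, 8.5], "translation": [0, 0, 0], "grip": 255}
    - {"rot": [0, 0, 8.5], "translation": [0, 0, 0], "grip": 255}
    - {"rot": [0, 0, 8.5], "translation": [0, 0, 0], "grip": 255}
    - {"rot": [0, 0, 8.5], "translation": [0, 0, 0], "grip": 255}
    - {"rot": [0, 0, 8.5], "translation": [0, 0, 0], "grip": 255}
    - {"rot": [0, 0, 8.5], "translation": [0, 0, 0], "grip": 255}
    - {"rot": [0, 0, 8.5], "translation": [0, 0, 0], "grip": 255}

```text
clock: 16.05
tool_pos: [470.4, -14.6, 60.1]
ee_rot: [1.0, 0.03, 0.0, -0.0]
wrist_force: [0.3, -0.3, -0.4]
finger_gap: 0.3
```

```bash
sed -i 's/C=(539.8,-46.3)/C=(540.3,-46)/' h.py
cat >> h.py <<'E'
def togo(s,D,C=(540.3,-46)):
    T=Ro.from_quat(s["ee_rot"]).as_matrix(); x=T[:,0]; x=x/np.hypot(*x[:2])
    g=np.array([C[0]-D*x[0],C[1]-D*x[1],60])-s["tool_pos"]; print("to D",D,"cm in tool",(T.T@g/10).round(2))
E
python3 - <<'E'
from h import *
s=look()[0]; togo(s,66); togo(s,59)
E
```

```text
t 16.05 tool [470.4 -14.6  60.1] R 76.6 phi 155.8 xang 3.4 j6 2.88
F radial out -0.4 tang ccw 0.1 z -0.4
mark deg rel jig x -74.69999999999999 r 27.0 n 2346
to D 66 cm in tool [0.19 3.55 0.01]
to D 59 cm in tool [0.89 3.55 0.01]
```

Request:
arm_command:
  deltas:
    - {"rot": [0, 0, 0], "translation": [0, 1.2, 0], "grip": 255}
    - {"rot": [0, 0, 0], "translation": [0, 1.2, 0], "grip": 255}
    - {"rot": [0, 0, 0], "translation": [0.2, 1.15, 0], "grip": 255}
    - {"rot": [0, 0, 0], "translation": [0.4, 0, 0], "grip": 255}
    - {"rot": [0, 0, 0], "translation": [0.2, 0, 0], "grip": 255}
    - {"rot": [0, 0, 0], "translation": [0.1, 0, 0], "grip": 255}

```text
clock: 16.7
tool_pos: [479.7, -49.7, 59.5]
ee_rot: [0.999, 0.036, -0.003, 0.0]
wrist_force: [-20.5, -3.2, 12.6]
finger_gap: 0.1
```

Request:
arm_command:
  deltas:
    - {"rot": [0, 0, -8], "translation": [0.058, 0.825, 0], "grip": 255}
    - {"rot": [0, 0, -8], "translation": [0.058, 0.825, 0], "grip": 255}
    - {"rot": [0, 0, -8], "translation": [0.058, 0.825, 0], "grip": 255}
    - {"rot": [0, 0, -8], "translation": [0.058, 0.825, 0], "grip": 255}
    - {"rot": [0, 0, -8], "translation": [0.058, 0.825, 0], "grip": 255}
    - {"rot": [0, 0, -8], "translation": [0.058, 0.825, 0], "grip": 255}
    - {"rot": [0, 0, -8], "translation": [0.058, 0.825, 0], "grip": 255}

```text
clock: 17.4
tool_pos: [510.4, -98.6, 59.7]
ee_rot: [0.864, 0.504, -0.003, 0.001]
wrist_force: [-10.2, -14.1, 1.1]
finger_gap: -0.3
```

Run:
```python
from h import *
s=look()[0]; togo(s,59)
```

```text
t 17.4 tool [510.4 -98.6  59.7] R 60.5 phi -119.6 xang 60.5 j6 1.74
F radial out 17.3 tang ccw -1.8 z 1.1
mark deg rel jig x -21.0 r 26.4 n 2203
to D 59 cm in tool [ 0.15  0.01 -0.03]
```

Request:
arm_command:
  deltas:
    - {"rot": [0, 0, -8], "translation": [0.058, 0.825, 0], "grip": 255}
    - {"rot": [0, 0, -8], "translation": [0.058, 0.825, 0], "grip": 255}
    - {"rot": [0, 0, -8], "translation": [0.058, 0.825, 0], "grip": 255}
    - {"rot": [0, 0, -8], "translation": [0.058, 0.825, 0], "grip": 255}
    - {"rot": [0, 0, -8], "translation": [0.058, 0.825, 0], "grip": 255}
    - {"rot": [0, 0, -8], "translation": [0.058, 0.825, 0], "grip": 255}
    - {"rot": [0, 0, -8], "translation": [0.058, 0.825, 0], "grip": 255}
    - {"rot": [0, 0, -8], "translation": [0.058, 0.825, 0], "grip": 255}
    - {"rot": [0, 0, -8], "translation": [0.058, 0.825, 0], "grip": 255}
    - {"rot": [0, 0, -8], "translation": [0.058, 0.825, 0], "grip": 255}
    - {"rot": [0, 0, -8], "translation": [0.058, 0.825, 0], "grip": 255}
    - {"rot": [0, 0, -8], "translation": [0.058, 0.825, 0], "grip": 255}
    - {"rot": [0, 0, -8], "translation": [0.058, 0.825, 0], "grip": 255}
    - {"rot": [0, 0, -8], "translation": [0.058, 0.825, 0], "grip": 255}

```text
clock: 18.85
tool_pos: [600.6, -52.9, 59.9]
ee_rot: [0.065, 0.998, 0.0, -0.0]
wrist_force: [-0.7, -0.3, 0.1]
finger_gap: -0.3
```

Run:
```python
from h import *
s=look()[0]; togo(s,59)
```

```text
t 18.85 tool [600.6 -52.9  59.9] R 60.7 phi -6.5 xang 172.6 j6 -0.09
F radial out -0.7 tang ccw -0.4 z 0.1
mark deg rel jig x 69.2 r 25.4 n 2132
to D 59 cm in tool [ 0.17 -0.1  -0.01]
```

Request:
arm_command:
  deltas:
    - {"rot": [0, 0, -1], "translation": [0.17, 0, 0], "grip": 255}
    - {"rot": [0, 0, -8], "translation": [0.058, 0.825, 0], "grip": 255}
    - {"rot": [0, 0, -8], "translation": [0.058, 0.825, 0], "grip": 255}
    - {"rot": [0, 0, -8], "translation": [0.058, 0.825, 0], "grip": 255}
    - {"rot": [0, 0, -8], "translation": [0.058, 0.825, 0], "grip": 255}
    - {"rot": [0, 0, -8], "translation": [0.058, 0.825, 0], "grip": 255}
    - {"rot": [0, 0, -8], "translation": [0.058, 0.825, 0], "grip": 255}
    - {"rot": [0, 0, -8], "translation": [0.058, 0.825, 0], "grip": 255}
    - {"rot": [0, 0, -8], "translation": [0.058, 0.825, 0], "grip": 255}
    - {"rot": [0, 0, -8], "translation": [0.058, 0.825, 0], "grip": 255}
    - {"rot": [0, 0, -8], "translation": [0.058, 0.825, 0], "grip": 255}

```text
clock: 20.0
tool_pos: [557.6, 12.1, 60.2]
ee_rot: [-0.597, 0.802, 0.001, 0.002]
wrist_force: [4.8, 11.2, -1.7]
finger_gap: -0.1
```

Run:
```python
from h import *
s=look()[0]; togo(s,59)
```

```text
t 20.0 tool [557.6  12.1  60.2] R 60.6 phi 73.5 xang -106.6 j6 -1.41
F radial out 12.1 tang ccw -1.4 z -1.7
mark deg rel jig x 149.6 r 25.5 n 2171
to D 59 cm in tool [ 0.16 -0.01  0.02]
```

Request:
arm_command:
  deltas:
    - {"rot": [0, 0, -8], "translation": [0.07, 0.825, 0], "grip": 255}
    - {"rot": [0, 0, -8], "translation": [0.07, 0.825, 0], "grip": 255}
    - {"rot": [0, 0, -8], "translation": [0.07, 0.825, 0], "grip": 255}
    - {"rot": [0, 0, -8], "translation": [0.07, 0.825, 0], "grip": 255}
    - {"rot": [0, 0, -8], "translation": [0.07, 0.825, 0], "grip": 255}
    - {"rot": [0, 0, -8], "translation": [0.07, 0.825, 0], "grip": 255}
    - {"rot": [0, 0, -8], "translation": [0.07, 0.825, 0], "grip": 255}
    - {"rot": [0, 0, -8], "translation": [0.07, 0.825, 0], "grip": 255}
    - {"rot": [0, 0, -8], "translation": [0.06, 0.825, 0], "grip": 255}
    - {"rot": [0, 0, -8], "translation": [0.06, 0.825, 0], "grip": 255}

```text
clock: 21.05
tool_pos: [485.2, -19.8, 59.9]
ee_rot: [0.973, -0.231, -0.001, -0.001]
wrist_force: [-5.5, 4.3, 4.4]
finger_gap: -0.1
```

Run:
```python
from h import *
s=look()[0]; togo(s,59)
```

```text
t 21.05 tool [485.2 -19.8  59.9] R 61.0 phi 154.5 xang -26.7 j6 -2.89
F radial out 6.8 tang ccw -1.5 z 4.4
mark deg rel jig x -128.9 r 26.5 n 2133
to D 59 cm in tool [ 0.2  -0.13 -0.01]
```

The unwrapped mark is at 591°; the target is about 730°. I'll unwind once more.

Request:
arm_command:
  deltas:
    - {"rot": [0, 0, 0], "translation": [-1.6, 0, 0], "grip": 255}
    - {"rot": [0, 0, 8.5], "translation": [0, 0, 0], "grip": 255}
    - {"rot": [0, 0, 8.5], "translation": [0, 0, 0], "grip": 255}
    - {"rot": [0, 0, 8.5], "translation": [0, 0, 0], "grip": 255}
    - {"rot": [0, 0, 8.5], "translation": [0, 0, 0], "grip": 255}
    - {"rot": [0, 0, 8.5], "translation": [0, 0, 0], "grip": 255}
    - {"rot": [0, 0, 8.5], "translation": [0, 0, 0], "grip": 255}
    - {"rot": [0, 0, 8.5], "translation": [0, 0, 0], "grip": 255}
    - {"rot": [0, 0, 8.5], "translation": [0, 0, 0], "grip": 255}
    - {"rot": [0, 0, 8.5], "translation": [0, 0, 0], "grip": 255}
    - {"rot": [0, 0, 8.5], "translation": [0, 0, 0], "grip": 255}
    - {"rot": [0, 0, 8.5], "translation": [0, 0, 0], "grip": 255}
    - {"rot": [0, 0, 8.5], "translation": [0, 0, 0], "grip": 255}
    - {"rot": [0, 0, 8.5], "translation": [0, 0, 0], "grip": 255}
    - {"rot": [0, 0, 8.5], "translation": [0, 0, 0], "grip": 255}
    - {"rot": [0, 0, 8.5], "translation": [0, 0, 0], "grip": 255}
    - {"rot": [0, 0, 8.5], "translation": [0, 0, 0], "grip": 255}
    - {"rot": [0, 0, 8.5], "translation": [0, 0, 0], "grip": 255}
    - {"rot": [0, 0, 8.5], "translation": [0, 0, 0], "grip": 255}
    - {"rot": [0, 0, 8.5], "translation": [0, 0, 0], "grip": 255}

```text
clock: 23.1
tool_pos: [472.6, -13.3, 60.1]
ee_rot: [0.077, 0.997, 0.0, -0.0]
wrist_force: [0.0, -0.2, 0.2]
finger_gap: -0.0
```

Request:
arm_command:
  deltas:
    - {"rot": [0, 0, 8.5], "translation": [0, 0, 0], "grip": 255}
    - {"rot": [0, 0, 8.5], "translation": [0, 0, 0], "grip": 255}
    - {"rot": [0, 0, 8.5], "translation": [0, 0, 0], "grip": 255}
    - {"rot": [0, 0, 8.5], "translation": [0, 0, 0], "grip": 255}
    - {"rot": [0, 0, 8.5], "translation": [0, 0, 0], "grip": 255}
    - {"rot": [0, 0, 8.5], "translation": [0, 0, 0], "grip": 255}
    - {"rot": [0, 0, 8.5], "translation": [0, 0, 0], "grip": 255}
    - {"rot": [0, 0, 8.5], "translation": [0, 0, 0], "grip": 255}
    - {"rot": [0, 0, 8.5], "translation": [0, 0, 0], "grip": 255}
    - {"rot": [0, 0, 8.5], "translation": [0, 0, 0], "grip": 255}
    - {"rot": [0, 0, 8.5], "translation": [0, 0, 0], "grip": 255}
    - {"rot": [0, 0, 8.5], "translation": [0, 0, 0], "grip": 255}
    - {"rot": [0, 0, 8.5], "translation": [0, 0, 0], "grip": 255}
    - {"rot": [0, 0, 8.5], "translation": [0, 0, 0], "grip": 255}
    - {"rot": [0, 0, 8.5], "translation": [0, 0, 0], "grip": 255}
    - {"rot": [0, 0, 8.5], "translation": [0, 0, 0], "grip": 255}
    - {"rot": [0, 0, 8.5], "translation": [0, 0, 0], "grip": 255}
    - {"rot": [0, 0, 8.5], "translation": [0, 0, 0], "grip": 255}
    - {"rot": [0, 0, 8.5], "translation": [0, 0, 0], "grip": 255}

```text
clock: 25.0
tool_pos: [472.6, -13.3, 60.1]
ee_rot: [0.996, 0.084, -0.0, -0.0]
wrist_force: [-0.6, 0.7, 0.3]
finger_gap: -0.0
```

Run:
```python
from h import *
s=look()[0]; togo(s,66); togo(s,59)
```

```text
t 25.0 tool [472.6 -13.3  60.1] R 75.2 phi 154.2 xang 9.6 j6 2.77
F radial out 0.9 tang ccw -0.4 z 0.3
mark deg rel jig x -127.6 r 26.4 n 1964
to D 66 cm in tool [-0.47  4.36  0.01]
to D 59 cm in tool [0.23 4.36 0.01]
```

Request:
arm_command:
  deltas:
    - {"rot": [0, 0, 0], "translation": [-0.5, 1.0, 0], "grip": 255}
    - {"rot": [0, 0, 0], "translation": [0, 1.2, 0], "grip": 255}
    - {"rot": [0, 0, 0], "translation": [0, 1.2, 0], "grip": 255}
    - {"rot": [0, 0, 0], "translation": [0, 0.95, 0], "grip": 255}
    - {"rot": [0, 0, 0], "translation": [0.4, 0, 0], "grip": 255}
    - {"rot": [0, 0, 0], "translation": [0.2, 0, 0], "grip": 255}
    - {"rot": [0, 0, 0], "translation": [0.1, 0, 0], "grip": 255}
    - {"rot": [0, 0, -8], "translation": [0.058, 0.825, 0], "grip": 255}
    - {"rot": [0, 0, -8], "translation": [0.058, 0.825, 0], "grip": 255}
    - {"rot": [0, 0, -8], "translation": [0.058, 0.825, 0], "grip": 255}
    - {"rot": [0, 0, -8], "translation": [0.058, 0.825, 0], "grip": 255}
    - {"rot": [0, 0, -8], "translation": [0.058, 0.825, 0], "grip": 255}
    - {"rot": [0, 0, -8], "translation": [0.058, 0.825, 0], "grip": 255}
    - {"rot": [0, 0, -8], "translation": [0.058, 0.825, 0], "grip": 255}
    - {"rot": [0, 0, -8], "translation": [0.058, 0.825, 0], "grip": 255}

```text
clock: 26.55
tool_pos: [523.7, -104.1, 59.8]
ee_rot: [0.796, 0.605, -0.003, 0.001]
wrist_force: [-5.7, -17.2, -1.4]
finger_gap: -0.3
```

Run:
```python
from h import *
s=look()[0]; togo(s,59)
```

```text
t 26.55 tool [ 523.7 -104.1   59.8] R 60.5 phi -105.9 xang 74.5 j6 1.5
F radial out 18.1 tang ccw -0.8 z -1.4
mark deg rel jig x -66.1 r 26.6 n 2024
to D 59 cm in tool [ 0.15  0.04 -0.02]
```

Request:
arm_command:
  deltas:
    - {"rot": [0, 0, -8], "translation": [0.058, 0.825, 0], "grip": 255}
    - {"rot": [0, 0, -8], "translation": [0.058, 0.825, 0], "grip": 255}
    - {"rot": [0, 0, -8], "translation": [0.058, 0.825, 0], "grip": 255}
    - {"rot": [0, 0, -8], "translation": [0.058, 0.825, 0], "grip": 255}
    - {"rot": [0, 0, -8], "translation": [0.058, 0.825, 0], "grip": 255}
    - {"rot": [0, 0, -8], "translation": [0.06, 0.825, 0], "grip": 255}
    - {"rot": [0, 0, -8], "translation": [0.07, 0.825, 0], "grip": 255}
    - {"rot": [0, 0, -8], "translation": [0.07, 0.825, 0], "grip": 255}
    - {"rot": [0, 0, -8], "translation": [0.07, 0.825, 0], "grip": 255}
    - {"rot": [0, 0, 0], "translation": [0, 0, 0], "grip": 255}

```text
clock: 27.6
tool_pos: [591.8, -77.5, 60.1]
ee_rot: [0.288, 0.958, -0.0, 0.001]
wrist_force: [8.6, -5.4, -6.4]
finger_gap: 0.0
```

Run:
```python
from h import *
s=look()[0]; togo(s,59)
```

```text
t 27.6 tool [591.8 -77.5  60.1] R 60.4 phi -31.4 xang 146.6 j6 0.32
F radial out 10.1 tang ccw -0.2 z -6.4
mark deg rel jig x 7.4 r 25.9 n 2011
to D 59 cm in tool [ 0.14 -0.22  0.01]
```

The wheel stands at about 727° (12.7 rad), safely in the window. Now I retreat, rise and go behind the red post.

Request:
arm_command:
  deltas:
    - {"rot": [0, 0, 0], "translation": [-1, 0, 0], "grip": 255}
    - {"rot": [0, 0, 0], "translation": [-1, 0, 0], "grip": 255}
    - {"rot": [0, 0, 0], "translation": [0, 0, -2.5], "grip": 255}
    - {"rot": [0, 0, 0], "translation": [0, 0, -2.5], "grip": 255}
    - {"rot": [0, 0, 0], "translation": [0, 0, -2], "grip": 255}
    - {"rot": [0, 0, 0], "translation": [2, 2.63, 0], "grip": 255}
    - {"rot": [0, 0, 0], "translation": [2, 2.63, 0], "grip": 255}
    - {"rot": [0, 0, 0], "translation": [2, 2.63, 0], "grip": 255}
    - {"rot": [0, 0, 0], "translation": [2, 2.63, 0], "grip": 255}
    - {"rot": [0, 0, 0], "translation": [2, 2.63, 0], "grip": 255}
    - {"rot": [0, 0, 0], "translation": [2, 2.63, 0], "grip": 255}
    - {"rot": [0, 0, 0], "translation": [2, 2.63, 0], "grip": 255}

```text
clock: 28.85
tool_pos: [592.6, 143.4, 130.0]
ee_rot: [0.291, 0.957, 0.0, -0.0]
wrist_force: [1.0, 0.3, 0.1]
finger_gap: -0.1
```

Request:
arm_command:
  deltas:
    - {"rot": [0, 0, -8.27], "translation": [0, 0, 0], "grip": 255}
    - {"rot": [0, 0, -8.27], "translation": [0, 0, 0], "grip": 255}
    - {"rot": [0, 0, -8.27], "translation": [0, 0, 0], "grip": 255}
    - {"rot": [0, 0, -8.27], "translation": [0, 0, 0], "grip": 255}
    - {"rot": [0, 0, -8.27], "translation": [0, 0, 0], "grip": 255}
    - {"rot": [0, 0, -8.27], "translation": [0, 0, 0], "grip": 255}
    - {"rot": [0, 0, -8.27], "translation": [0, 0, 0], "grip": 255}
    - {"rot": [0, 0, -8.27], "translation": [0, 0, 0], "grip": 255}
    - {"rot": [0, 0, -8.27], "translation": [0, 0, 0], "grip": 255}
    - {"rot": [0, 0, -8.27], "translation": [0, 0, 0], "grip": 255}
    - {"rot": [0, 0, -8.27], "translation": [0, 0, 0], "grip": 255}
    - {"rot": [0, 0, -8.27], "translation": [0, 0, 0], "grip": 255}
    - {"rot": [0, 0, -8.27], "translation": [0, 0, 0], "grip": 255}
    - {"rot": [0, 0, 0], "translation": [0, 0, 0], "grip": 255}

```text
clock: 30.25
tool_pos: [592.7, 142.1, 129.9]
ee_rot: [-0.601, 0.799, 0.0, -0.0]
wrist_force: [-0.4, -0.2, -0.3]
finger_gap: 0.3
```

Run:
```python
from h import *
s,m,im,X=look("w5")
T=Ro.from_quat(s["ee_rot"]).as_matrix()
print("post in tool",T.T@(np.array([582.3,102.6,75])-s["tool_pos"]),proj(m,[582.3,102.6,75]))
```

```text
t 30.25 tool [592.7 142.1 129.9] R 195.2 phi 74.4 xang -106.1 j6 -1.19
F radial out -0.3 tang ccw 0.4 z -0.3
mark deg rel jig x nan r nan n 0
post in tool [40.81502943 -0.99354721 54.9212042 ] [322.80991623 189.54917263]
```

View pics/w5.png

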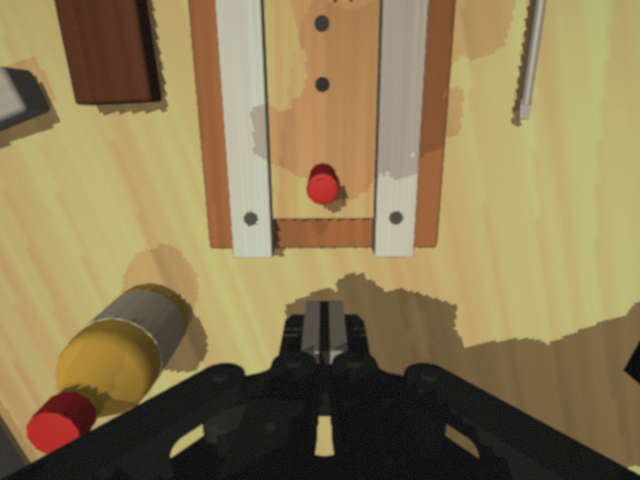

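The post is at (322,190), just where predicted and in line with the fingertip (325). The glue bottle stands on the left at about (110,350), so I'll check its clearance before going down.

Run:
```python
from h import *
g=ray("wrist",62,422,118);g2=ray("top",247,152,118);s=manip.sense()
T=Ro.from_quat(s["ee_rot"]).as_matrix();print(g,g2,T.T@(g-s["tool_pos"]),T.T@(g2-s["tool_pos"]))
```

```text
[722.05593671 163.00397749 118.        ] [725.44506662 159.20654891 118.        ] [ -56.72970625 -118.15631676   11.91338527] [ -54.04841611 -122.48267173   11.91228788]
```

Request:
arm_command:
  deltas:
    - {"rot": [0, 0, 0], "translation": [0, 0, 2.1], "grip": 255}
    - {"rot": [0, 0, 0], "translation": [0, 0, 2.1], "grip": 255}
    - {"rot": [0, 0, 0], "translation": [0, 0, 2.1], "grip": 255}
    - {"rot": [0, 0, 0], "translation": [0, 0, 2.1], "grip": 255}
    - {"rot": [0, 0, 0], "translation": [0.8, 0, 0], "grip": 255}
    - {"rot": [0, 0, 0], "translation": [0.8, 0, 0], "grip": 255}
    - {"rot": [0, 0, 0], "translation": [0.3, 0, 0], "grip": 255}
    - {"rot": [0, 0, 0], "translation": [0.3, 0, 0], "grip": 255}
    - {"rot": [0, 0, 0], "translation": [0.3, 0, 0], "grip": 255}

```text
clock: 31.2
tool_pos: [585.9, 118.1, 47.0]
ee_rot: [-0.6, 0.8, -0.0, 0.001]
wrist_force: [1.2, 2.0, 1.6]
finger_gap: 0.3
```

Request:
arm_command:
  deltas:
    - {"rot": [0, 0, 0], "translation": [0.4, 0, 0], "grip": 255}
    - {"rot": [0, 0, 0], "translation": [0.4, 0, 0], "grip": 255}
    - {"rot": [0, 0, 0], "translation": [0.4, 0, 0], "grip": 255}
    - {"rot": [0, 0, 0], "translation": [0.4, 0, 0], "grip": 255}
    - {"rot": [0, 0, 0], "translation": [0.4, 0, 0], "grip": 255}

```text
clock: 31.7
tool_pos: [579.6, 98.6, 46.0]
ee_rot: [-0.6, 0.8, 0.0, -0.0]
wrist_force: [1.2, 3.7, 1.1]
finger_gap: -0.0
```

Request:
arm_command:
  deltas:
    - {"rot": [0, 0, 0], "translation": [0.3, 0, 0], "grip": 255}
    - {"rot": [0, 0, 0], "translation": [0.3, 0, 0], "grip": 255}
    - {"rot": [0, 0, 0], "translation": [0.3, 0, 0], "grip": 255}
    - {"rot": [0, 0, 0], "translation": [0.2, 0, 0], "grip": 255}
    - {"rot": [0, 0, 0], "translation": [0.2, 0, 0], "grip": 255}

```text
clock: 32.2
tool_pos: [576.0, 86.3, 46.1]
ee_rot: [-0.6, 0.8, 0.0, 0.0]
wrist_force: [1.0, 2.6, 2.3]
finger_gap: 0.1
```

The bar is sliding at 2–4 N, about 35 mm so far. I'll go on slowly until the stop is felt.

Request:
arm_command:
  deltas:
    - {"rot": [0, 0, 0], "translation": [0.2, 0, 0], "grip": 255}
    - {"rot": [0, 0, 0], "translation": [0.2, 0, 0], "grip": 255}

```text
clock: 32.4
tool_pos: [574.9, 82.5, 46.1]
ee_rot: [-0.6, 0.8, 0.0, -0.0]
wrist_force: [2.4, 6.1, 1.5]
finger_gap: 0.3
```

Request:
arm_command:
  deltas:
    - {"rot": [0, 0, 0], "translation": [0.15, 0, 0], "grip": 255}
    - {"rot": [0, 0, 0], "translation": [0.15, 0, 0], "grip": 255}

```text
clock: 32.6
tool_pos: [575.7, 81.9, 46.7]
ee_rot: [-0.6, 0.8, 0.001, 0.003]
wrist_force: [9.2, 25.3, 3.2]
finger_gap: 0.1
```

Request:
arm_command:
  deltas:
    - {"rot": [0, 0, 0], "translation": [0.15, 0, 0], "grip": 255}
    - {"rot": [0, 0, 0], "translation": [0.1, 0, 0], "grip": 255}

```text
clock: 32.8
tool_pos: [576.3, 81.5, 47.4]
ee_rot: [-0.601, 0.799, 0.002, 0.005]
wrist_force: [13.3, 38.7, 6.2]
finger_gap: -0.2
```

The force rose to 40 N at 40 mm of travel, which matches the measured gap. I'll back off and lift clear.

Request:
arm_command:
  deltas:
    - {"rot": [0, 0, 0], "translation": [-0.4, 0, 0], "grip": 255}
    - {"rot": [0, 0, 0], "translation": [-1, 0, 0], "grip": 255}
    - {"rot": [0, 0, 0], "translation": [-2, 0, 0], "grip": 255}
    - {"rot": [0, 0, 0], "translation": [0, 0, -3], "grip": 255}
    - {"rot": [0, 0, 0], "translation": [0, 0, -4], "grip": 255}
    - {"rot": [0, 0, 0], "translation": [0, 0, -4], "grip": 255}
    - {"rot": [0, 0, 0], "translation": [0, 0, -3], "grip": 255}
    - {"rot": [0, 0, 0], "translation": [-1, 0, 0], "grip": 255}
    - {"rot": [0, 0, 0], "translation": [0, 0, 0], "grip": 255}

```text
clock: 33.7
tool_pos: [585.9, 120.3, 185.9]
ee_rot: [-0.6, 0.8, -0.0, 0.0]
wrist_force: [-0.3, -0.6, -0.6]
finger_gap: -0.2
```

Run:
```python
from h import *
look()
a=manip.read_camera("side")[:,:,::-1][190:310,280:420]
cv2.imwrite("pics/s4.png",cv2.resize(a,None,fx=5,fy=5,interpolation=cv2.INTER_CUBIC))
```

```text
t 33.7 tool [585.9 120.3 185.9] R 172.5 phi 74.7 xang -106.3 j6 -1.22
F radial out -0.6 tang ccw 0.1 z -0.6
mark deg rel jig x nan r nan n 0
```

View pics/s4.png

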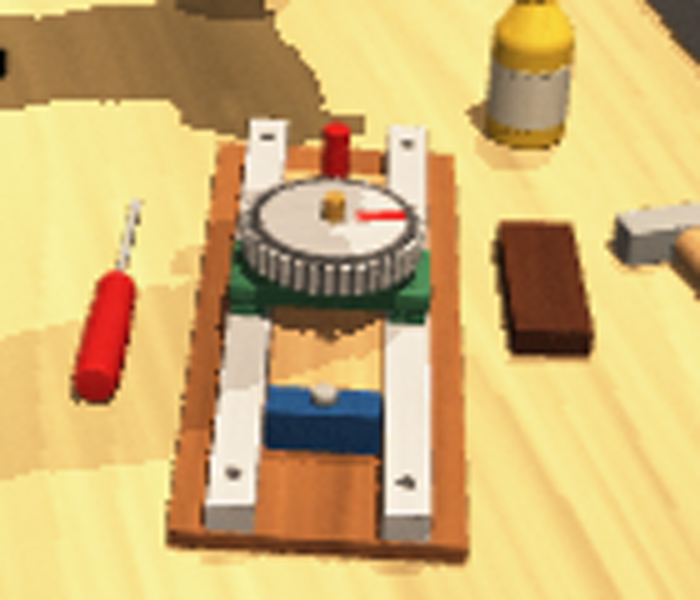

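The bar's end lies against the blue stop at (323,390), the spindle stands well up at (333,207), the mark points at (405,215), and the bystanders are untouched. I'm handing in.

```bash
python3 -c "
from rig import manip
print(manip.hand_in())"
```

```text
the job is handed in; nothing more can be done
None
```

I loosened the wheel in three fingertip strokes along its rim, then pushed the bar by its red post against the blue stop, and handed the job in. The clock stood at 33.7 s; no verdict is reported.

- **Wheel:** the mark went from 23° to about 727° (12.7 rad). The last picture shows the mark close to the jig's x axis and the spindle standing well out.
- **Bar:** it slid at 2–4 N for 40 mm, matching the gap I had measured. Then the force rose at the stop to about 41 N on the wrist. That is only just past the 40 N limit, but it was the fingertip pressing, not the arm or gripper body. The last picture shows no gap between the bar and the stop, but I did not measure it numerically.
- **Bystanders and arm:** the screwdriver, offcut and glue look unmoved in the last picture; I did not check the other bystanders. The arm is clear of everything.
- **What disagreed:**
  - The closed fingertip turned out to sit about at TCP height, not 17 mm ahead of it. My first approach therefore passed over the wheel without touching, and I lowered the tool by 20 mm.
  - The finger briefly lost the rim about three times. I corrected for this by adjusting the wheel centre by 1–2 mm.

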